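# Seat the carriage on its dowels and hold the bearing shoe flush on its sloped saddle

## Task

Set the aluminium carriage down over the two dowel pins of the blue repair nest, fully home, with the high end of its sloped saddle towards the toggle clamp, and let go of it. Then pick up the brass-soled bearing shoe by its yellow rib, tilt it to match the slope and hold it flush, centred and lengthwise on the sloped face, pressing lightly (about 10 N). Finish while still holding it pressed there; do not disturb the fittings, bumper, pin or spanner lying about.

Things in the scene. Friction and masses are not known exactly. Their poses are not given: they have to be found in the camera images.
- nest: Blue steel repair nest fixed to the bench: plate 150 (x) x 90 (y) x 12 mm, origin at the centre of its underside. On its +x end, 75 to 210 mm from the origin, stands the opened toggle clamp (steel arm thrown back to +x, red handle, up to 85 mm high); nothing to operate.
- nest_seat (a point): Centre of the nest plate's top face, 12 mm above the bench; x towards the clamp, z up. Two upright 8 mm steel dowels stand at x = +34 and -34 mm, y = 0, 13 mm above the plate, the upper 5 mm tapering to 3 mm diameter. The carriage's origin comes here when it is fully home.
- carriage: Loose aluminium block 100 (x) x 46 (y) x 34 mm, 0.45 to 0.7 kg, on the bench; origin at the centre of its underside, z up, +x within 0.45 rad of world +x at the start. Two 10 mm bores, 16 mm deep, in the underside at x = +34 and -34 mm, y = 0. A saddle, narrower than the block, slopes up to +x on its top, at most 67 mm above the underside. Grip it across the 46 mm, fingers beside the saddle.
- face (a point): Centre of the steel saddle's sloped upper face, 60 mm (x, up the slope) x 38 mm (y); z is the outward normal. The slope is locked and differs each time, 0.17 to 0.42 rad; the low edge is 42 mm above the carriage's underside at its x = -30 mm. Moves with the carriage.
- face_high (a point): Middle of the high edge of the sloped face, 30 mm up the slope (+x) from face; same axes.
- shoe: Loose bearing shoe, 0.13 to 0.2 kg, on the bench: flat sole 56 (x) x 36 (y) x 8 mm (brass below, black above) with a centred yellow grip rib 40 (x) x 12 (y) mm, from 8 to 38 mm above the underside. Origin at the centre of the brass underside, z up. Either end may go up the slope. Flush and centred, its origin is at face and its axes parallel to the face's.
- fitting_a: Brass push-in fitting with a blue collar, standing, 20 mm diameter, 33 mm high; origin at its foot. To be left alone.
- fitting_b: A second such brass fitting, standing, 20 mm diameter, 33 mm high; origin at its foot. To be left alone.
- bumper: Orange polyurethane bumper, 40 mm diameter, 24 mm high, origin at its underside. To be left alone.
- pivot_pin: Blackened steel pivot pin standing on its 20 mm head, 12 mm diameter, 51 mm high, origin at its foot. To be left alone.
- spanner: Steel spanner lying flat on the bench beside the work, about 180 mm long along its x. To be left alone.
Mind the look-alikes: they are no part of the job. Of the things that look like the carriage, the middle-sized one is meant.

How it is judged:
By the outcome, as a careful person would: the job done as asked, in the order asked, and still so for the second after the job is handed in, while the arm keeps its last pose, push and grip.
It also fails if it takes over 64 s, if anything falls off the work surface, if the arm or the gripper's body presses on something with over 40 N, if the wrist force passes 120 N, or if a joint passes its speed limit or range.

## Robot

A 6-joint arm with a two-finger parallel gripper is mounted at the origin on the work surface. World frame = base frame: x ahead of the robot, y to its left, z up, the work surface at z = 0. Lengths are in m, angles in degrees, forces in N, time in s.
With the tool pointing down it reaches from about 0.35 to 0.875 m from the base axis. Payload 4.2 kg.
Tool frame: the origin (TCP) lies on the centre line of the jaws, within the pads' length; the fingertips stand 25 mm ahead of it and the grasp point (between the pads) lies 6 mm ahead of it; z points along the fingers, y is the line along which they close (so a half turn about z gives the same grasp; the last joint's range is limited). The gripper opens to 85 mm and grips with 20 to 120 N. Pads are 22 mm wide; open, the fingers measure 114 mm over their backs; the gripper's body (76 mm by 85 mm) begins 54 mm behind the grasp point. The pads swing forward as they close: fully open they stand 13 mm farther back than shut.
Start: joints at [-50.672, 22.042, 0.453, 0, -68.411, -14.817], TCP at [0.259, -0.569, 0.256] pointing down, gripper open.
Joint ranges: [-179.83, 179.83], [-69.29, 118.12], [-61.27, 80.66], [-181.25, 117.63], [-171.15, -9.14], [-177.46, 177.46]. Speed limits (degrees/s): [159.86, 159.86, 180, 180, 180, 180].

## Interface

Orientations are given as a 3x3 rotation matrix whose columns are the frame's x, y, z axes.
In Python, from station import * gives the robot as it stands.
- The arm moves only by the tool jog_arm, never from a script. Its arguments are lists of equal length, an entry for each row: "grip": the opening, from -1 (shut) to 1 (fully open); "linear": the shift along the tool's x, y, z scaled (see below), a list of three; "yaw": the turn about the tool's z scaled (see below). In form: {"grip": [grip, ...], "linear": [[tx, ty, tz], ...], "yaw": [yaw, ...]}. A call has 1 to 12 rows; each row is the pose to reach, as a shift and turn from the pose commanded when the call began, along the tool's axes at that moment, turning the shorter way round; what a row does not reach only later rows make up. The controller multiplies each number of a shift by 0.15 m and each number of a turn by 180 degrees. A row lasts 1/12 s, in which the tool goes at most 41.7 mm and 7.16 degrees, less where a joint would pass 70% of its speed; a pose out of reach is approached as far as the arm can. A call with a number of a shift or a turn outside -1 to 1 is refused whole. A call with a gripper value outside its range is refused whole. The fingers move at their own pace and stop on an object; "squeeze" is the grip in N (left out, the last holds). Time passes only in rows, so rows that repeat a pose let the fingers close. It gives the time, the measured TCP pose, the force, the opening and the grip force at its end, in the units of the state.
- sense(): the state, without advancing time (a new reading comes with each control period).
- snapshot(name): name is "scene" or "top" or "wrist"; returns a dict with "color" (420x560x3 uint8, blue, green, red), "fx", "fy", "cx", "cy" (pixels), "extrinsics" (4x4, takes a point from world to camera coordinates). Camera axes: x right, y up, looking along -z (the intrinsics and any distortion apply to the point x, -y, -z); pixel columns grow to the right and rows downward; lengths in m; the calibration is good to about 2 mm. A picture is of the moment at which its call begins. There is no depth.
- job_done(): hands the job in; it is judged then, once.
The state is a dict: "time_s": time; "joints": joint angles; "joint_vel": joint speeds; "tau": joint torques, N m; "tcp_pos": TCP position; "orientation": TCP orientation; "contact_force": force on the tool from outside, world axes, zero at the start; "wrist_torque": the same for the moment, N m; "finger_gap": opening from 0.0 (shut) to 1.0 (fully open); "finger_force": force on a finger pad.
Only numpy, scipy, OpenCV 4.12 (cv2) and the standard library are available. Lean on these libraries where they do the work, as an engineer would, in place of code of your own. Each camera call takes 0.05 s, during which the arm holds its last target. There are 200 camera calls.

## Working session

There is one attempt and no reset: what is moved stays moved. The work goes in short steps, Python scripts to look and compute and a tool call to move; the robot and the scene stay as the last step left them, time stands still between calls to the robot, and variables do not carry over. Pictures are saved under pics/ and viewed, at most 10 in all, crops included, and the job is handed in when it is done.

Besides the shell and the picture viewer there is one more tool, called after ">>>" as name(argument=value, ...) on one line, values as JSON. jog_arm: Moves the arm, as the interface text tells. Shifts and turns lie within -1 to 1; 1 stands for 0.15 m of shift or 180 degrees of turn. Its arguments: {"type":"object","properties":{"grip":{"type":"array","items":{"type":"number"}},"linear":{"type":"array","items":{"type":"array","items":{"type":"number"}}},"yaw":{"type":"array","items":{"type":"number"}},"squeeze":{"type":"number"}},"required":["grip","linear","yaw"]}

```bash
ls; mkdir -p pics; python3 - <<'E'
from station import *
import cv2,numpy as np
s=sense();print(s)
for n in ("scene","top","wrist"):
    d=snapshot(n);cv2.imwrite(f"pics/{n}0.png",d["color"]);print(n,d["fx"],d["fy"],d["cx"],d["cy"],np.round(d["extrinsics"],4).tolist(),[k for k in d])
E
```

```text
pics
{'time_s': 0.0, 'joints': array([-5.06719131e+01,  2.20880570e+01,  3.80673294e-01, -2.64191976e-02,
       -6.84105746e+01, -1.48160286e+01]), 'joint_vel': array([ 0.03236685, -0.01639307,  0.01118578, -0.02304672,  0.11957875,
        0.0685701 ]), 'tau': array([-4.87239158e-04, -3.92290485e+01,  1.88401812e+01,  4.18618530e+00,
       -4.72882530e-03,  4.77397194e-06]), 'tcp_pos': array([ 0.25909367, -0.56819555,  0.25526277]), 'orientation': array([[-9.09944482e-01, -4.14728940e-01, -9.73083014e-04],
       [-4.14730066e-01,  9.09942579e-01,  1.86420943e-03],
       [ 1.12308067e-04,  2.09989387e-03, -9.99997789e-01]]), 'contact_force': array([ 0.12544548, -0.9630556 , -0.36395269]), 'wrist_torque': array([ 0.0382198 , -0.00493708, -0.01836114]), 'finger_force': 0.0, 'finger_gap': 1.0009009023723732}
scene 451.99136952082847 451.99136952082847 274.13361012049654 213.71986339599707 [[-0.1654, 0.986, 0.0206, 0.1774], [-0.7168, -0.1345, 0.6842, 0.3302], [0.6774, 0.0984, 0.729, -1.4014], [0.0, 0.0, 0.0, 1.0]] ['color', 'fx', 'fy', 'cx', 'cy', 'extrinsics']
top 443.8715267974208 443.8715267974208 279.4807502425791 206.1155939301854 [[-0.0158, -0.9992, -0.0361, -0.0597], [0.9942, -0.0195, 0.1058, -0.5516], [-0.1064, -0.0342, 0.9937, -0.9071], [0.0, 0.0, 0.0, 1.0]] ['color', 'fx', 'fy', 'cx', 'cy', 'extrinsics']
wrist 306.7841472391496 306.7841472391496 275.2613426810883 213.0272774759465 [[-0.4146, 0.91, 0.0026, 0.6232], [-0.8644, -0.3929, -0.3138, 0.0404], [-0.2845, -0.1324, 0.9495, -0.3801], [0.0, 0.0, 0.0, 1.0]] ['color', 'fx', 'fy', 'cx', 'cy', 'extrinsics']
```

View images.

View pics/top0.png

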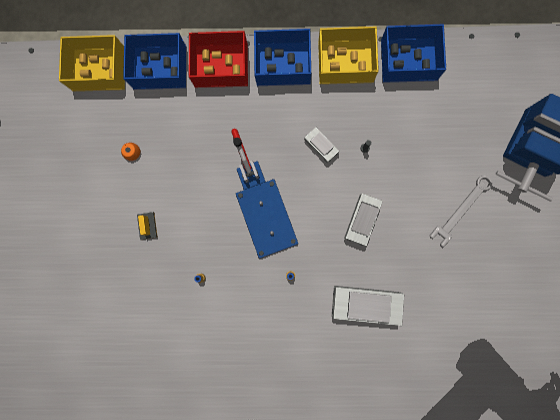

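View pics/scene0.png

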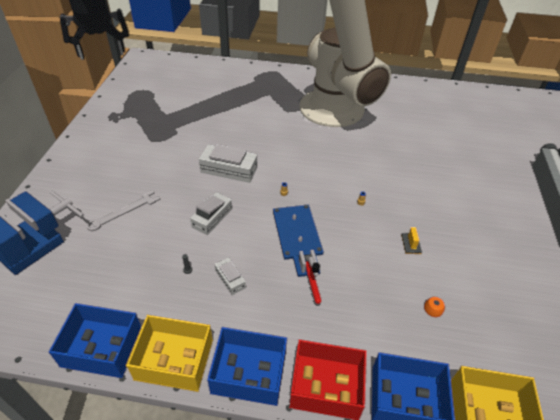

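The middle-sized lookalike is at top (364,220); the small one is at (321,145) and the large one at (368,307). The shoe is at (147,226), the only one of its kind, and the nest is at (266,217) with its clamp up-left. Next is one close montage.

```bash
python3 - <<'E'
import cv2,numpy as np
t=cv2.imread("pics/top0.png");s=cv2.imread("pics/scene0.png")
def c(im,x,y,w,h,k):
    return cv2.resize(im[y:y+h,x:x+w],None,fx=k,fy=k,interpolation=cv2.INTER_CUBIC)
def save(name,items):
    o=np.zeros((600,800,3),np.uint8)
    for (im,x,y,w,h,k,ox,oy) in items: o[oy:oy+h*k,ox:ox+w*k]=c(im,x,y,w,h,k)
    cv2.imwrite(name,o)
save("pics/m0.png",[(t,340,190,45,60,6,0,0),(s,188,192,46,40,6,280,0),(t,132,208,30,36,6,560,0),(s,398,225,28,30,6,560,220),
 (t,230,175,70,85,2,0,400),(s,270,200,56,60,3,280,400),(t,256,196,24,46,4,150,400)])
E
```

```text
(no output)
```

View pics/m0.png

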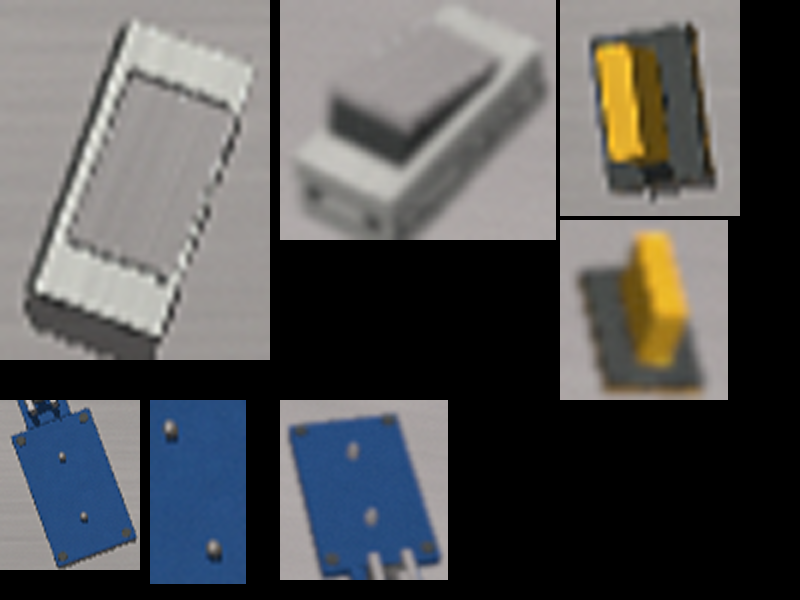

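Middle carriage confirmed: its saddle is high at the +x,-y end. Block corners in the top view are about (361,194), (382,201), (367,246) and (346,239). The dowel tips are at (261,202) and (272,232). The rib top runs (138,215) to (141,235).

```bash
cat > h.py <<'E'
from station import *
import numpy as np,cv2
from scipy.optimize import least_squares
import json,pickle
def cam(n,save=None):
    d=snapshot(n)
    if save: cv2.imwrite(f"pics/{save}.png",d["color"])
    c={k:d[k] for k in ("fx","fy","cx","cy")};c["E"]=np.array(d["extrinsics"]);c["img"]=d["color"];return c
def proj(c,P):
    p=c["E"][:3,:3]@P+c["E"][:3,3];return np.array([c["fx"]*p[0]/-p[2]+c["cx"],c["fy"]*-p[1]/-p[2]+c["cy"]])
def ray(c,u,v):
    R=c["E"][:3,:3];o=-R.T@c["E"][:3,3];return o,R.T@np.array([(u-c["cx"])/c["fx"],-(v-c["cy"])/c["fy"],-1])
def onz(c,uv,z):
    o,d=ray(c,*uv);return o+d*(z-o[2])/d[2]
def tri(obs):
    r=least_squares(lambda P:np.concatenate([proj(c,P)-uv for c,uv in obs]),np.array([.5,0,.03]));return r.x,np.abs(r.fun).max()
E
python3 - <<'E'
from h import *
t=cam("top");s=cam("scene")
for n,a,b,z in [("C+y+x",(361,193.4),(206.3,226.2),.034),("C-y+x",(382.1,201),(190.8,217.5),.034),("C-y-x",(366.3,245.4),(215.3,192.4),.034),("C+y-x",(345.4,238.3),(231.8,199.6),.034),
 ("D+",(261,202.3),(300.7,237.3),.025),("D-",(271.7,232.5),(294,215.3),.025)]:
    x,e=tri([(t,a),(s,b)]);print(n,x.round(4),e.round(2),onz(t,a,z).round(4),onz(s,b,z).round(4))
for p in [(137.8,215.5),(144,215),(145.3,234.7),(140.7,235.2)]: print("rib",onz(t,p,.038).round(4))
for p in [(260,258),(297,245),(273,180),(236,193)]: print("nest",onz(t,p,.012).round(4))
for p in [(200,279),(291,277),(366,148),(130,151),(438,240),(485,184)]: print("other",onz(t,p,.02).round(4))
s=sense();print(s["time_s"])
E
```

```text
C+y+x [ 0.5734 -0.2399  0.0303] 0.49 [ 0.5731 -0.2403  0.034 ] [ 0.5765 -0.2375  0.034 ]
C-y+x [ 0.5561 -0.2818  0.0325] 0.95 [ 0.5563 -0.2833  0.034 ] [ 0.5574 -0.279   0.034 ]
C-y-x [ 0.4648 -0.2471  0.031 ] 0.37 [ 0.4649 -0.2473  0.034 ] [ 0.4678 -0.2452  0.034 ]
C+y-x [ 0.4801 -0.204   0.0296] 0.8 [ 0.4802 -0.2049  0.034 ] [ 0.4842 -0.2009  0.034 ]
D+ [ 0.5599 -0.0283  0.0214] 0.88 [ 0.5597 -0.0303  0.025 ] [ 0.5625 -0.0262  0.025 ]
D- [ 0.4954 -0.0511  0.021 ] 0.4 [ 0.4953 -0.0521  0.025 ] [ 0.499  -0.0499  0.025 ]
rib [0.5354 0.2288 0.038 ]
rib [0.5362 0.2156 0.038 ]
rib [0.4947 0.2122 0.038 ]
rib [0.4938 0.2219 0.038 ]
nest [ 0.4423 -0.0258  0.012 ]
nest [ 0.4685 -0.1048  0.012 ]
nest [ 0.6091 -0.0558  0.012 ]
nest [0.5825 0.0245 0.012 ]
other [0.4005 0.1004 0.02  ]
other [ 0.402  -0.0909  0.02  ]
other [ 0.6727 -0.2564  0.02  ]
other [0.6786 0.2551 0.02  ]
other [ 0.4739 -0.3982  0.02  ]
other [ 0.5896 -0.502   0.02  ]
0.25
```

>>> jog_arm(grip=[1,1,1,1,1], linear=[[-0.826,0.416,0],[-0.826,0.416,0],[-0.826,0.416,0],[-0.826,0.416,0],[-0.826,0.416,0]], yaw=[0,0,0,0,0])

```text
time_s: 0.67
tcp_pos: [0.348, -0.4582, 0.2566]
orientation: [[-0.908, -0.419, 0.001], [-0.419, 0.908, 0.0], [-0.001, -0.0, -1.0]]
contact_force: [0.2, -0.3, 0.6]
finger_gap: 1.0
finger_force: 0.0
```

>>> jog_arm(grip=[1,1,1,1,1], linear=[[-0.826,0.416,0],[-0.826,0.416,0],[-0.826,0.416,0],[-0.826,0.416,0],[-0.826,0.416,0]], yaw=[0,0,0,0,0])

```text
time_s: 1.08
tcp_pos: [0.4346, -0.3508, 0.2563]
orientation: [[-0.908, -0.418, 0.0], [-0.418, 0.908, -0.0], [-0.0, -0.0, -1.0]]
contact_force: [0.3, -0.1, -0.3]
finger_gap: 0.999
finger_force: 0.0
```

>>> jog_arm(grip=[1,1,1,1,1,1,1,1], linear=[[-0.826,0.416,0],[-0.826,0.416,0],[-0.826,0.416,0],[-0.826,0.416,0],[-0.826,0.416,0],[-0.826,0.416,0],[-0.826,0.416,0],[-0.826,0.416,0]], yaw=[0.253,0.253,0.253,0.253,0.253,0.253,0.253,0.253])

```text
time_s: 1.75
tcp_pos: [0.5194, -0.2454, 0.2561]
orientation: [[-0.933, 0.361, -0.001], [0.361, 0.933, -0.0], [0.001, -0.0, -1.0]]
contact_force: [-0.1, 0.3, 0.2]
finger_gap: 1.0
finger_force: 0.0
```

```bash
python3 - <<'E'
from h import *
c=cam("wrist");pickle.dump((c,sense()),open("w1.pkl","wb"))
E
```

>>> jog_arm(grip=[1,1,1,1], linear=[[0.22,0.649,0],[0.22,0.649,0],[0.22,0.649,0],[0.22,0.649,0]], yaw=[0,0,0,0])

```text
time_s: 2.13
tcp_pos: [0.5239, -0.1395, 0.2566]
orientation: [[-0.935, 0.354, 0.0], [0.354, 0.935, 0.0], [-0.0, 0.001, -1.0]]
contact_force: [-0.8, 0.5, 0.9]
finger_gap: 1.001
finger_force: 0.0
```

>>> jog_arm(grip=[1,1,1,1,1,1,1,1], linear=[[0.22,0.649,0],[0.22,0.649,0],[0.22,0.649,0],[0.22,0.649,0],[0.22,0.649,0],[0.22,0.649,0],[0.22,0.649,0],[0.22,0.649,0]], yaw=[-0.222,-0.222,-0.222,-0.222,-0.222,-0.222,-0.222,-0.222])

```text
time_s: 2.8
tcp_pos: [0.5281, -0.0397, 0.2563]
orientation: [[-0.947, -0.322, -0.0], [-0.322, 0.947, -0.0], [0.0, -0.0, -1.0]]
contact_force: [1.0, 0.2, -0.7]
finger_gap: 1.004
finger_force: 0.0
```

```bash
python3 - <<'E'
from h import *
c=cam("wrist");pickle.dump((c,sense()),open("w2.pkl","wb"))
a=pickle.load(open("w1.pkl","rb"))[0]
for k,P in (("car",(.5195,-.2435,.034)),): print(proj(a,np.array(P)))
print(proj(c,np.array((.528,-.04,.025))))
def cr(im,u,v,w,h,k): 
    x,y=int(u-w/2),int(v-h/2);print(x,y);return cv2.resize(im[y:y+h,x:x+w],None,fx=k,fy=k,interpolation=cv2.INTER_CUBIC)
u,v=proj(a,np.array((.5195,-.2435,.04)));p,q=proj(c,np.array((.528,-.04,.02)))
cv2.imwrite("pics/m1.png",np.hstack([cr(a["img"],u,v,100,150,4),cr(c["img"],p,q,100,150,4)]))
E
```

```text
[276.82590544 187.13651737]
[274.41204257 185.21041018]
226 113
224 109
```

View pics/m1.png

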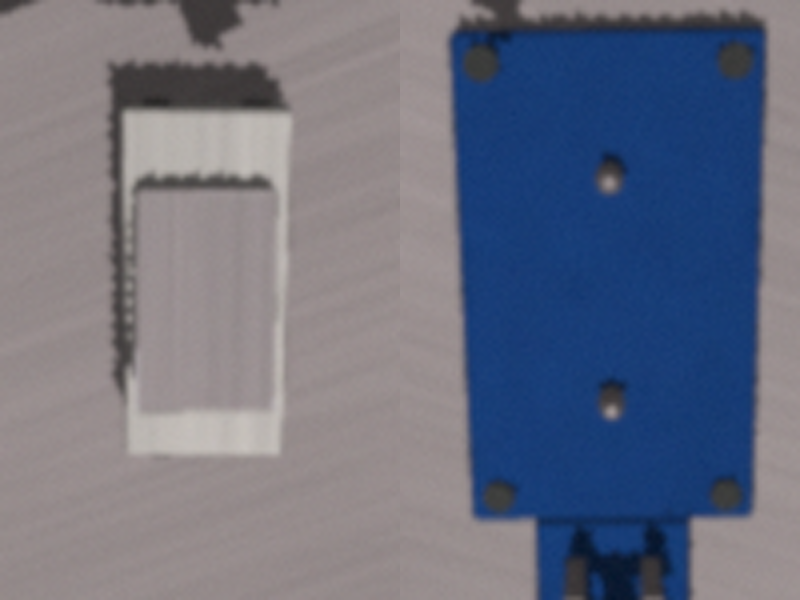

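```bash
python3 - <<'E'
from h import *
a,sa=pickle.load(open("w1.pkl","rb"));c,sc=pickle.load(open("w2.pkl","rb"))
px=lambda p,o:(np.array(p)+.5)/4-.5+o
def W(p,P):
    R=np.array([[np.cos(p[2]),-np.sin(p[2])],[np.sin(p[2]),np.cos(p[2])]]);return np.r_[R@P[:2]+p[:2],P[2]]
O=np.array([226,113])
blk=[((-.05,-.023,.034),(123,110)),((-.05,.023,.034),(291,111)),((.05,.023,.034),(279,455)),((.05,-.023,.034),(129,455)),
((-.03,-.019,.042),(137,188)),((-.03,.019,.042),(272,188))]
def fc(p):
    th=p[3];hx,hz=-.03+.06*np.cos(th),.042+.06*np.sin(th)
    L=blk+[((hx,-.019,hz),(140,412)),((hx,.019,hz),(272,410))]
    return np.concatenate([proj(a,W(p,np.array(P)))-px(q,O) for P,q in L])
r=least_squares(fc,[.52,-.243,-.36,.3]);print("car",r.x.round(4),np.degrees(r.x[2:]).round(2));print(r.fun.reshape(-1,2).round(2).tolist())
O2=np.array([224,109])
N=[((-.075,-.045,.012),(50,36)),((-.075,.045,.012),(364,28)),((.075,.045,.012),(351,514)),((.075,-.045,.012),(75,517))]
f=lambda p:np.concatenate([proj(c,W(p,np.array(P)))-px(q,O2) for P,q in N])
r2=least_squares(f,[.528,-.04,.33]);print("nest",r2.x.round(4),np.degrees(r2.x[2]).round(2));print(r2.fun.reshape(-1,2).round(2).tolist())
for x in(-.034,.034):
  for z in (.012,.025): print((proj(c,W(r2.x,np.array((x,0,z))))-O2+.5)*4-.5)
for s in (sa,sc): print(s["tcp_pos"].round(4),np.degrees(np.arctan2(s["orientation"][1,1],s["orientation"][0,1])).round(2))
pickle.dump((r.x,r2.x),open("fit.pkl","wb"))
E
```

```text
car [ 0.5177 -0.2427 -0.3716  0.1824] [-21.29  10.45]
[[-0.6, -0.13], [0.07, -0.29], [0.89, 0.49], [-0.58, 0.41], [-0.49, 0.11], [1.15, 0.18], [-0.98, -0.58], [0.56, -0.01]]
nest [ 0.5256 -0.0386  0.3428] 19.64
[[-0.99, -1.47], [0.76, -0.72], [0.93, 1.37], [-0.67, 1.6]]
[208.54737844 175.54223134]
[208.63794991 181.39613019]
[211.71014332 398.67390345]
[211.90214452 411.71486941]
[ 0.5194 -0.2454  0.2561] 68.98
[ 0.5281 -0.0396  0.2563] 108.8
```

>>> jog_arm(grip=[1,1,1,1], linear=[[0.248,-0.632,0],[0.248,-0.632,0],[0.248,-0.632,0],[0.248,-0.632,0]], yaw=[0,0,0,0])

```text
time_s: 3.18
tcp_pos: [0.5232, -0.144, 0.2561]
orientation: [[-0.948, -0.319, -0.0], [-0.319, 0.948, -0.001], [0.001, -0.0, -1.0]]
contact_force: [0.2, 0.4, 0.1]
finger_gap: 1.0
finger_force: 0.0
```

>>> jog_arm(grip=[1,1,1,1,1,1,1,1,1], linear=[[0.248,-0.632,0.667],[0.248,-0.632,0.667],[0.248,-0.632,0.667],[0.248,-0.632,0.667],[0.248,-0.632,0.667],[0.248,-0.632,0.667],[0.248,-0.632,0.667],[0.248,-0.632,0.667],[0.248,-0.632,0.667]], yaw=[0.2225,0.2225,0.2225,0.2225,0.2225,0.2225,0.2225,0.2225,0.2225])

```text
time_s: 3.93
tcp_pos: [0.5194, -0.242, 0.1565]
orientation: [[-0.933, 0.359, 0.001], [0.359, 0.933, -0.0], [-0.001, 0.0, -1.0]]
contact_force: [-0.4, -0.0, 0.7]
finger_gap: 1.003
finger_force: 0.0
```

```bash
python3 - <<'E'
from h import *
for i in range(4): cam("top")
s=sense();print(s["tcp_pos"],np.degrees(np.arctan2(s["orientation"][1,1],s["orientation"][0,1])).round(2),s["contact_force"])
c=cam("wrist");pickle.dump((c,s),open("w3.pkl","wb"));print([proj(c,np.array((.5187,-.243,z))) for z in(.034,.05)])
im=c["img"]; cv2.imwrite("pics/m2.png",cv2.resize(im[60:400,180:380],None,fx=1.7,fy=1.7)) 
E
```

```text
[ 0.51939204 -0.24193777  0.15655545] 68.94 [-0.19653192 -0.32671534 -0.20499817]
[array([273.49980822, 215.56398016]), array([273.38131152, 222.22486489])]
```

View pics/m2.png

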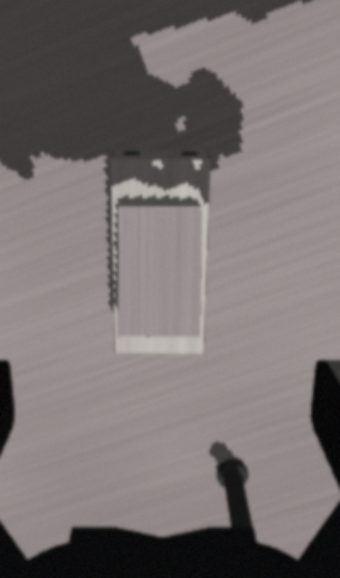

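>>> jog_arm(grip=[1,1,1,1,1,1], linear=[[0,-0.007,0.2],[0,-0.007,0.4],[0,-0.007,0.6],[0,-0.007,0.75],[0,-0.007,0.824],[0,-0.007,0.824]], yaw=[0,0,0,0,0,0])

```text
time_s: 4.68
tcp_pos: [0.5173, -0.2427, 0.0302]
orientation: [[-0.933, 0.36, -0.005], [0.36, 0.933, 0.001], [0.005, -0.001, -1.0]]
contact_force: [0.0, 0.1, -0.7]
finger_gap: 1.001
finger_force: 0.0
```

>>> jog_arm(grip=[-1,-1,-1,-1,-1,-1,-1,-1,-1,-1,-1,-1], linear=[[0,0,0],[0,0,0],[0,0,0],[0,0,0],[0,0,0],[0,0,0],[0,0,0],[0,0,0],[0,0,0],[0,0,0],[0,0,0],[0,0,0]], yaw=[0,0,0,0,0,0,0,0,0,0,0,0], squeeze=70)

```text
time_s: 5.68
tcp_pos: [0.5202, -0.2435, 0.0348]
orientation: [[-0.933, 0.36, 0.004], [0.36, 0.933, -0.001], [-0.004, 0.0, -1.0]]
contact_force: [-1.3, 1.2, 6.4]
finger_gap: 0.521
finger_force: 75.2
```

>>> jog_arm(grip=[-1,-1,-1,-1,-1,-1], linear=[[0,0,-0.1],[0,0,-0.3],[0,0,-0.5],[0,0,-0.6],[0,0,-0.6],[0,0,-0.6]], yaw=[0,0,0,0,0,0])

```text
time_s: 6.18
tcp_pos: [0.5182, -0.2427, 0.1224]
orientation: [[-0.932, 0.361, 0.0], [0.361, 0.932, 0.001], [0.0, 0.001, -1.0]]
contact_force: [-0.4, 0.4, -6.0]
finger_gap: 0.522
finger_force: 74.1
```

```bash
python3 - <<'E'
from h import *
for i in range(4): t=cam("top")
s=sense();print(s["tcp_pos"],np.degrees(np.arctan2(s["orientation"][1,1],s["orientation"][0,1])).round(2),s["contact_force"],s["finger_gap"],s["finger_force"])
c=cam("wrist");pickle.dump((c,s),open("w4.pkl","wb"))
f=cam("scene");u,v=proj(f,np.array((.52,-.243,.12)));x,y=int(u)-35,int(v)-40
o=np.zeros((600,800,3),np.uint8);o[:600,:400]=cv2.resize(c["img"][120:420,180:380],None,fx=2,fy=2);o[:600,400:]=cv2.resize(f["img"][y:y+75,x:x+50],(400,600),interpolation=cv2.INTER_CUBIC);cv2.imwrite("pics/m3.png",o);print(x,y)
E
```

```text
[ 0.51742817 -0.24278388  0.12044479] 68.85 [ 0.08827129 -0.29097864 -4.74940697] 0.521932901769172 74.05195120722055
172 140
```

View pics/m3.png

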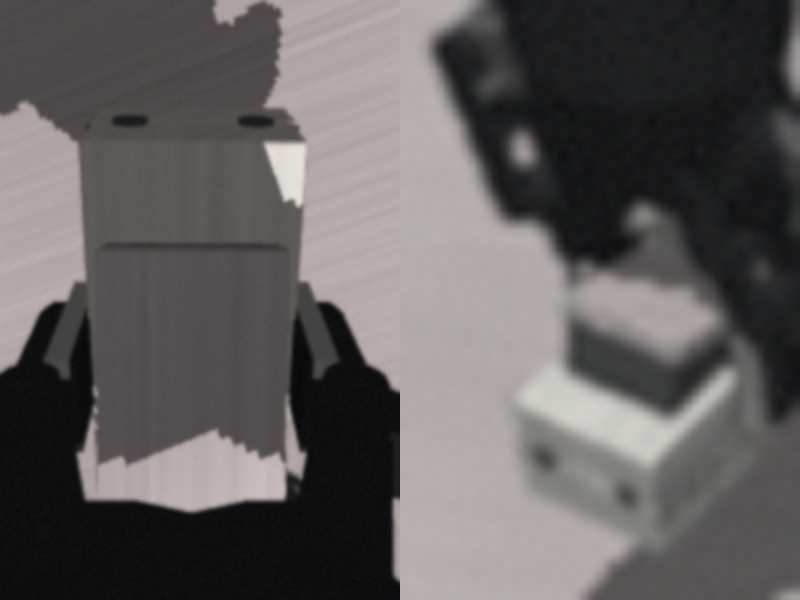

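```bash
python3 - <<'E'
from h import *
c,s=pickle.load(open("w4.pkl","rb"));_,sc=pickle.load(open("w2.pkl","rb"))
car,nest=pickle.load(open("fit.pkl","rb"))
R=s["orientation"];T=s["tcp_pos"]
Cx=-R[:,0];Cy=R[:,1];Cz=-R[:,2]
px=lambda p:(np.array(p)+.5)/2-.5+np.array([180,120])
L=[((-.05,-.023,.034),(79,141)),((-.05,.023,.034),(306,141)),((-.03,-.019,.042),(98,246)),((-.03,.019,.042),(289,246)),((-.05,-.023,.0),(92,110)),((-.05,.023,.0),(292,110))]
def f(p,full=False):
    ax=Cx*np.cos(p[3])+Cz*np.sin(p[3]);az=Cz*np.cos(p[3])-Cx*np.sin(p[3])
    return np.concatenate([proj(c,T+Cx*p[0]+Cy*p[1]+Cz*p[2]+ax*P[0]+Cy*P[1]+az*P[2])-px(q) for P,q in L])
for g in (lambda q:f(np.r_[q,0]),f):
    r=least_squares(g,[0,0,-.03,0][:3 if g is not f else 4]);print("car rel TCP (x,y,z[,pitch])",r.x.round(4));print(r.fun.reshape(-1,2).round(1).tolist())
Rn=sc["orientation"];d=np.r_[nest[:2],0]-sc["tcp_pos"];print("nest rel TCP at view, car axes",(-Rn[:,0]@d).round(4),(Rn[:,1]@d).round(4))
E
```

```text
car rel TCP (x,y,z[,pitch]) [-0.0019  0.0006 -0.0365]
[[-0.7, -0.4], [1.0, -0.4], [-0.7, 1.3], [0.0, 1.3], [4.6, -1.2], [-4.1, -1.2]]
car rel TCP (x,y,z[,pitch]) [-0.0015  0.0006 -0.0352  0.0196]
[[-0.9, -0.8], [1.2, -0.8], [-1.0, 1.1], [0.4, 1.1], [4.6, -0.3], [-4.1, -0.3]]
nest rel TCP at view, car axes -0.0021 0.0018
```

>>> jog_arm(grip=[-1,-1,-1,-1,-1,-1], linear=[[0.04,0.12,0],[0.09,0.27,0],[0.14,0.42,0],[0.19,0.55,0],[0.219,0.642,0],[0.219,0.642,0]], yaw=[0,0,0,0,0,0])

```text
time_s: 6.98
tcp_pos: [0.5229, -0.1392, 0.122]
orientation: [[-0.934, 0.358, -0.001], [0.358, 0.934, 0.0], [0.001, 0.0, -1.0]]
contact_force: [-1.8, -0.7, -4.3]
finger_gap: 0.52
finger_force: 73.9
```

>>> jog_arm(grip=[-1,-1,-1,-1,-1,-1,-1,-1,-1,-1,-1,-1], linear=[[0.04,0.12,0],[0.09,0.27,0],[0.14,0.42,0],[0.19,0.55,0],[0.219,0.642,0],[0.219,0.642,0],[0.219,0.642,0],[0.219,0.642,0],[0.219,0.642,0],[0.219,0.642,0],[0.219,0.642,0],[0.219,0.642,0]], yaw=[-0.03,-0.06,-0.09,-0.12,-0.15,-0.18,-0.21,-0.2246,-0.2246,-0.2246,-0.2246,-0.2246])

```text
time_s: 7.98
tcp_pos: [0.5269, -0.0401, 0.1225]
orientation: [[-0.944, -0.33, -0.0], [-0.33, 0.944, -0.0], [0.0, 0.0, -1.0]]
contact_force: [0.5, 0.9, -6.1]
finger_gap: 0.519
finger_force: 74.0
```

```bash
cat > st.py <<'E'
from h import *
for i in range(3): t=cam("top")
s=sense();print(s["time_s"],s["tcp_pos"].round(4),np.degrees(np.arctan2(s["orientation"][1,1],s["orientation"][0,1])).round(2),s["orientation"].round(3).tolist(),s["contact_force"].round(1),s["wrist_torque"].round(2),s["finger_gap"],s["finger_force"])
E
python3 st.py
```

```text
8.1333 [ 0.527  -0.04    0.1226] 109.27 [[-0.944, -0.33, -0.0], [-0.33, 0.944, 0.0], [0.0, 0.0, -1.0]] [-0.1  0.3 -5.4] [-0.   -0.1   0.01] 0.5230329254492072 74.015733897686
```

>>> jog_arm(grip=[-1,-1,-1,-1,-1,-1,-1,-1,-1,-1,-1,-1], linear=[[0,0.005,0.15],[0,0.005,0.3],[0,0.005,0.4],[0,0.005,0.42],[0,0.005,0.425],[0,0.005,0.43],[0,0.005,0.435],[0,0.005,0.44],[0,0.005,0.445],[0,0.005,0.45],[0,0.005,0.45],[0,0.005,0.45]], yaw=[0,0,0,0,0,0,0,0,0,0,0,0])

```text
time_s: 9.13
tcp_pos: [0.5268, -0.0391, 0.0553]
orientation: [[-0.944, -0.331, 0.0], [-0.331, 0.944, 0.0], [-0.0, -0.0, -1.0]]
contact_force: [-0.3, -0.3, -4.3]
finger_gap: 0.525
finger_force: 74.1
```

```bash
python3 st.py
```

```text
9.2833 [ 0.5268 -0.0391  0.0552] 109.31 [[-0.944, -0.331, 0.0], [-0.331, 0.944, 0.0], [-0.0, -0.0, -1.0]] [ 0.5 -0.7 -4.1] [-0.02 -0.04 -0.03] 0.5292834001362225 74.08086754381657
```

>>> jog_arm(grip=[-1,-1,-1,-1,-1,-1,-1], linear=[[0,0,0.007],[0,0,0.014],[0,0,0.021],[0,0,0.028],[0,0,0.035],[0,0,0.035],[0,0,0.035]], yaw=[0,0,0,0,0,0,0])

```text
time_s: 9.87
tcp_pos: [0.527, -0.0391, 0.0498]
orientation: [[-0.944, -0.331, 0.0], [-0.331, 0.944, 0.0], [-0.0, -0.0, -1.0]]
contact_force: [1.3, 0.6, -6.4]
finger_gap: 0.526
finger_force: 74.1
```

```bash
python3 st.py
```

```text
10.0167 [ 0.527  -0.0391  0.0499] 109.31 [[-0.944, -0.331, 0.001], [-0.331, 0.944, 0.0], [-0.001, -0.0, -1.0]] [ 0.9 -0.5 -6.1] [ 0.05 -0.49  0.04] 0.5240852127320502 74.04107350856066
```

>>> jog_arm(grip=[-1,-1,-1,-1,-1,-1,-1], linear=[[0,0,0.007],[0,0,0.014],[0,0,0.021],[0,0,0.028],[0,0,0.032],[0,0,0.032],[0,0,0.032]], yaw=[0,0,0,0,0,0,0])

```text
time_s: 10.6
tcp_pos: [0.527, -0.0391, 0.0468]
orientation: [[-0.944, -0.331, 0.001], [-0.331, 0.944, -0.0], [-0.001, -0.0, -1.0]]
contact_force: [-2.5, 1.0, 7.1]
finger_gap: 0.525
finger_force: 75.6
```

```bash
python3 st.py
```

```text
10.75 [ 0.527  -0.0391  0.0468] 109.33 [[-0.944, -0.331, 0.001], [-0.331, 0.944, -0.0], [-0.001, -0.0, -1.0]] [-2.6  1.1  7.4] [ 0.43  0.68 -0.  ] 0.5231828847178166 75.61730481684208
```

>>> jog_arm(grip=[1,1,1,1,1,1,1,1,1,1], linear=[[0,0,0],[0,0,0],[0,0,0],[0,0,0],[0,0,0],[0,0,0],[0,0,0],[0,0,0],[0,0,0],[0,0,0]], yaw=[0,0,0,0,0,0,0,0,0,0])

```text
time_s: 11.58
tcp_pos: [0.5267, -0.0391, 0.0451]
orientation: [[-0.944, -0.331, -0.0], [-0.331, 0.944, -0.0], [0.0, 0.0, -1.0]]
contact_force: [-0.7, -0.3, 0.6]
finger_gap: 0.997
finger_force: 0.0
```

>>> jog_arm(grip=[1,1,1,1,1,1,1,1,1], linear=[[0,0,-0.05],[0,0,-0.2],[0,0,-0.4],[0,0,-0.6],[0,0,-0.8],[0,0,-0.95],[0,0,-0.95],[0,0,-0.95],[0,0,-0.95]], yaw=[0,0,0,0,0,0,0,0,0])

```text
time_s: 12.33
tcp_pos: [0.526, -0.0391, 0.1873]
orientation: [[-0.944, -0.33, -0.001], [-0.33, 0.944, 0.0], [0.001, 0.001, -1.0]]
contact_force: [0.2, 0.1, -0.4]
finger_gap: 1.002
finger_force: 0.0
```

```bash
python3 st.py; python3 - <<'E'
from h import *
c=cam("wrist");s=sense();pickle.dump((c,s),open("w5.pkl","wb"));f=cam("scene");t=cam("top");pickle.dump((c,f,t),open("v5.pkl","wb"))
n=np.array((.527,-.0391,.04))
def cr(c,w,h,k,n=n):
    u,v=proj(c,n);x,y=int(u-w/2),int(v-h/2);print(x,y);return cv2.resize(c["img"][y:y+h,x:x+w],None,fx=k,fy=k,interpolation=cv2.INTER_CUBIC)
o=np.zeros((600,800,3),np.uint8);o[:600,:400]=cr(c,100,150,4);o[:300,400:]=cr(f,80,60,5);o[300:580,400:600]=cr(t,40,56,5)
o[300:540,600:]=cr(t,40,48,5,np.array((.515,.219,.03)));cv2.imwrite("pics/m4.png",o)
E
```

```text
12.4833 [ 0.526  -0.0393  0.1864] 109.3 [[-0.944, -0.33, -0.003], [-0.33, 0.944, -0.0], [0.003, 0.0, -1.0]] [-0.6 -0.2  0.8] [ 0.01 -0.03  0.  ] 1.0001568829943424 0.0
224 133
257 190
244 189
123 201
```

View pics/m4.png

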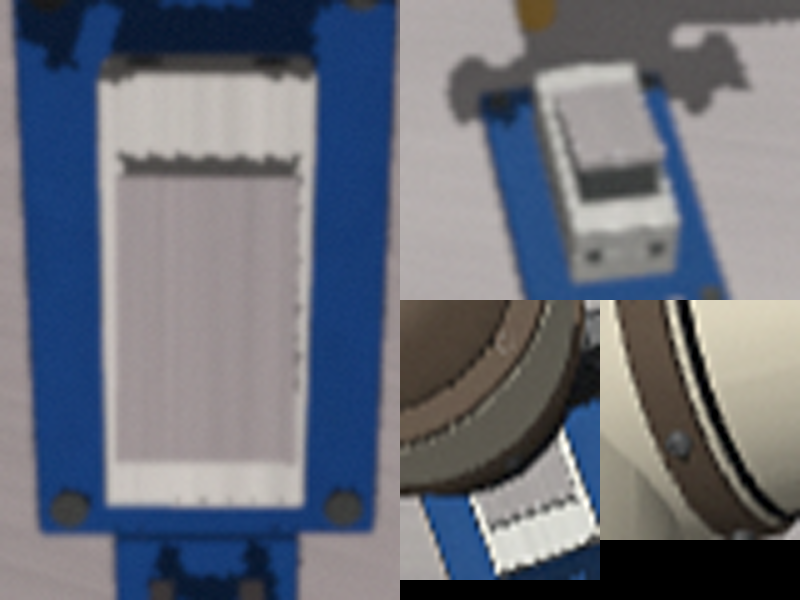

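Carriage is fully home (block symmetric on the plate, high end to the clamp). Next is the shoe.

>>> jog_arm(grip=[1,1,1,1,1], linear=[[-0.25,0.827,0],[-0.25,0.827,0],[-0.25,0.827,0],[-0.25,0.827,0],[-0.25,0.827,0]], yaw=[0,0,0,0,0])

```text
time_s: 13.05
tcp_pos: [0.521, 0.0925, 0.1872]
orientation: [[-0.942, -0.334, -0.001], [-0.334, 0.942, -0.0], [0.001, -0.0, -1.0]]
contact_force: [0.3, 0.3, 0.0]
finger_gap: 0.999
finger_force: 0.0
```

>>> jog_arm(grip=[1,1,1,1,1,1,1], linear=[[-0.25,0.827,0],[-0.25,0.827,0],[-0.25,0.827,0],[-0.25,0.827,0],[-0.25,0.827,0],[-0.25,0.827,0],[-0.25,0.827,0]], yaw=[0.068,0.068,0.068,0.068,0.068,0.068,0.068])

```text
time_s: 13.63
tcp_pos: [0.5154, 0.2182, 0.1872]
orientation: [[-0.993, -0.121, -0.001], [-0.121, 0.993, -0.001], [0.001, -0.001, -1.0]]
contact_force: [-0.6, -0.8, -0.5]
finger_gap: 1.003
finger_force: 0.0
```

```bash
python3 st.py; python3 - <<'E'
from h import *
c=cam("wrist");s=sense();pickle.dump((c,s),open("w6.pkl","wb"))
u,v=proj(c,np.array((.515,.2196,.02)));x,y=int(u-50),int(v-50);print(x,y)
t=pickle.load(open("v5.pkl","rb"))[2]["img"]
o=np.zeros((600,800,3),np.uint8);o[:600,:600]=cv2.resize(c["img"][y:y+100,x:x+100],None,fx=6,fy=6,interpolation=cv2.INTER_CUBIC);cv2.imwrite("pics/m5.png",o)
# slope fit from wrist + scene
(w,f,_)=pickle.load(open("v5.pkl","rb"))
px=lambda q,k,o:(np.array(q)+.5)/k-.5+np.array(o)
B=[((-.05,.023,.034),(317,66)),((.05,.023,.034),(304,507)),((.05,-.023,.034),(106,507)),((-.05,-.023,.034),(98,70)),((-.03,-.019,.042),(117,178)),((-.03,.019,.042),(297,178))]
def g(p,sc):
    x,y,a,th=p[:4];hx,hz=-.03+.06*np.cos(th),.042+.06*np.sin(th)
    X=np.array([np.cos(a),np.sin(a)]);Y=np.array([-X[1],X[0]])
    Wd=lambda P:np.r_[np.array([x,y])+X*P[0]+Y*P[1],P[2]+.012]
    r=[proj(w,Wd(P)+p[4:7])-px(q,4,(224,133)) for P,q in B+[((hx,-.019,hz),(115,463)),((hx,.019,hz),(297,463))]]
    if sc: r+=[proj(f,Wd(P)+p[7:10])-px(np.array(q)-[400,0],5,(257,190)) for P,q in [((hx,.019,hz),(662,162)),((hx,-.019,hz),(580,168)),((.05,.023,.034),(677,225)),((.05,-.023,.034),(568,239)),((-.05,-.023,.034),(537,70)),((-.05,.023,.034),(637,65))]]
    r.append((p[4:7]-0)/.002)
    if sc: r.append(p[7:10]/.002)
    return np.concatenate(r)
for sc in (0,1):
    r=least_squares(g,np.r_[.527,-.039,.337,.2,np.zeros(6 if sc else 3)],args=(sc,));print(r.x.round(4),(r.fun**2).sum().round(2));print(r.fun.round(1).tolist())
E
```

```text
13.7833 [0.5156 0.2183 0.1876] 96.96 [[-0.993, -0.121, -0.0], [-0.121, 0.993, -0.0], [0.0, -0.0, -1.0]] [ 0.8 -0.4 -0.1] [ 0.02  0.03 -0.04] 1.0054079217443943 0.0
226 150
[ 5.247e-01 -3.890e-02  3.338e-01  2.543e-01 -0.000e+00  0.000e+00
 -4.000e-04] 4.87
[0.3, 1.4, 0.2, 0.2, 0.2, 0.1, -0.5, 0.2, -0.6, -1.0, 0.5, -0.9, 0.0, -0.0, -0.0, 0.1, -0.0, 0.0, -0.2]
[ 5.260e-01 -3.900e-02  3.301e-01  2.081e-01 -1.300e-03  1.000e-04
 -1.000e-04  1.300e-03 -1.000e-04 -1.100e-03] 12.23
[0.5, 1.6, -0.0, 0.5, -0.1, 0.2, -0.4, 0.3, -0.5, -0.9, 0.6, -0.6, 0.1, -0.5, -0.4, -0.3, 0.2, -0.7, -0.5, 0.0, 0.4, -0.0, 1.5, -0.5, -0.5, 0.7, -1.0, -0.4, -0.6, 0.1, -0.0, 0.6, -0.1, -0.5]
```

View pics/m5.png

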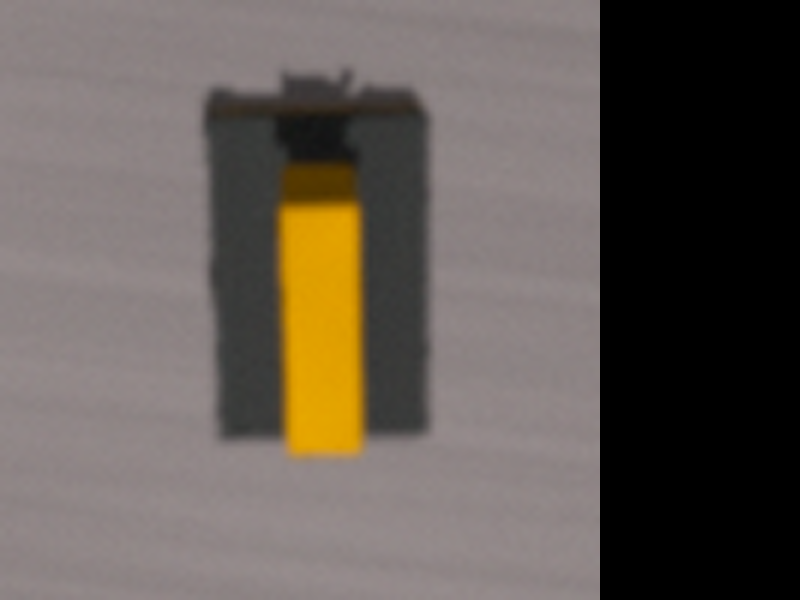

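```bash
python3 - <<'E'
from h import *
c,s=pickle.load(open("w6.pkl","rb"));px=lambda q:(np.array(q)+.5)/6-.5+np.array([226,150])
L=[((-.028,-.018,.008),(209,115)),((-.028,.018,.008),(427,115)),((.028,.018,.008),(428,433)),((.028,-.018,.008),(220,436)),
((-.02,-.006,.038),(278,207)),((-.02,.006,.038),(361,205)),((.02,.006,.038),(363,454)),((.02,-.006,.038),(289,455))]
def f(p):
    X=np.array([np.cos(p[2]),np.sin(p[2])]);Y=np.array([-X[1],X[0]])
    return np.concatenate([proj(c,np.r_[p[:2]+X*P[0]+Y*P[1],P[2]+p[3]])-px(q) for P,q in L])
r=least_squares(f,[.515,.219,.1,0]);print(r.x.round(4),np.degrees(r.x[2]),r.fun.round(1).tolist())
R=s["orientation"];d=np.r_[r.x[:2],0]-s["tcp_pos"];print("rel TCP tool x,y:",R[:,0]@d,R[:,1]@d)
E
```

```text
[ 0.5153  0.2228  0.1425 -0.0049] 8.165135308058991 [-0.1, 0.6, 0.0, -0.2, -0.2, 0.2, 0.0, 0.4, 0.5, -0.3, -0.1, -0.2, 0.1, -0.2, -0.3, -0.1]
rel TCP tool x,y: -0.00025035714648059376 0.004208836196611922
```

>>> jog_arm(grip=[1,1,1,1,1,1,1,1,1], linear=[[0,0.02,0.15],[0,0.02,0.4],[0,0.02,0.6],[0,0.02,0.8],[0,0.02,0.9],[0,0.02,0.997],[0,0.02,0.997],[0,0.02,0.997],[0,0.02,0.997]], yaw=[-0.006,-0.006,-0.006,-0.006,-0.006,-0.006,-0.006,-0.006,-0.006])

```text
time_s: 14.58
tcp_pos: [0.5159, 0.2229, 0.0391]
orientation: [[-0.99, -0.142, 0.002], [-0.142, 0.99, 0.001], [-0.002, 0.001, -1.0]]
contact_force: [-0.0, -0.8, -0.8]
finger_gap: 1.002
finger_force: 0.0
```

>>> jog_arm(grip=[-1,-1,-1,-1,-1,-1,-1,-1,-1,-1,-1,-1], linear=[[0,0,0],[0,0,0],[0,0,0],[0,0,0],[0,0,0],[0,0,0],[0,0,0],[0,0,0],[0,0,0],[0,0,0],[0,0,0],[0,0,0]], yaw=[0,0,0,0,0,0,0,0,0,0,0,0], squeeze=25)

```text
time_s: 15.58
tcp_pos: [0.5153, 0.223, 0.0383]
orientation: [[-0.99, -0.142, 0.0], [-0.142, 0.99, 0.0], [-0.0, 0.0, -1.0]]
contact_force: [-0.4, -0.2, 2.9]
finger_gap: 0.133
finger_force: 26.6
```

```bash
python3 st.py
```

```text
15.7333 [0.5153 0.223  0.0383] 98.16 [[-0.99, -0.142, 0.0], [-0.142, 0.99, 0.0], [-0.0, 0.0, -1.0]] [-0.3  0.4  4.8] [ 0.07  0.31 -0.02] 0.13184950738921491 26.720982491970062
```

>>> jog_arm(grip=[-1,-1,-1,-1,-1,-1], linear=[[0,0,-0.1],[0,0,-0.25],[0,0,-0.45],[0,0,-0.6],[0,0,-0.667],[0,0,-0.667]], yaw=[0,0,0,0,0,0])

```text
time_s: 16.23
tcp_pos: [0.5158, 0.2234, 0.1398]
orientation: [[-0.99, -0.142, 0.003], [-0.142, 0.99, 0.003], [-0.003, 0.002, -1.0]]
contact_force: [-0.4, -0.0, -1.4]
finger_gap: 0.133
finger_force: 25.9
```

>>> jog_arm(grip=[-1,-1,-1,-1,-1,-1,-1], linear=[[0.015,-0.1,0],[0.035,-0.27,0],[0.06,-0.45,0],[0.08,-0.63,0],[0.1,-0.78,0],[0.113,-0.875,0],[0.113,-0.875,0]], yaw=[0,0,0,0,0,0,0])

```text
time_s: 16.82
tcp_pos: [0.5146, 0.0868, 0.1354]
orientation: [[-0.99, -0.137, -0.006], [-0.137, 0.991, -0.002], [0.007, -0.002, -1.0]]
contact_force: [-0.1, 0.0, -1.8]
finger_gap: 0.133
finger_force: 25.9
```

>>> jog_arm(grip=[-1,-1,-1,-1,-1,-1,-1,-1,-1], linear=[[0.015,-0.1,0],[0.035,-0.27,0],[0.06,-0.45,0],[0.08,-0.63,0],[0.1,-0.78,0],[0.113,-0.875,0],[0.113,-0.875,0],[0.113,-0.875,0],[0.113,-0.875,0]], yaw=[-0.01,-0.02,-0.03,-0.04,-0.05,-0.0617,-0.0617,-0.0617,-0.0617])

```text
time_s: 17.57
tcp_pos: [0.5182, -0.0415, 0.137]
orientation: [[-0.944, -0.329, -0.002], [-0.329, 0.944, -0.0], [0.002, 0.001, -1.0]]
contact_force: [-0.1, 0.2, -1.9]
finger_gap: 0.137
finger_force: 25.9
```

```bash
python3 st.py; python3 - <<'E'
from h import *
c=cam("wrist");f=cam("scene");s=sense();pickle.dump((c,f,s),open("v7.pkl","wb"))
u,v=proj(f,np.array((.527,-.04,.08)));x,y=int(u)-33,int(v)-45;print(x,y)
o=np.zeros((600,800,3),np.uint8);o[:,:400]=cv2.resize(c["img"][120:420,175:375],None,fx=2,fy=2);o[:540,400:]=cv2.resize(f["img"][y:y+90,x:x+66],(396,540),interpolation=cv2.INTER_CUBIC)[:,:400] if 0 else cv2.copyMakeBorder(cv2.resize(f["img"][y:y+90,x:x+66],(396,540),interpolation=cv2.INTER_CUBIC),0,0,0,4,0);cv2.imwrite("pics/m6.png",o)
E
```

```text
17.7167 [ 0.5187 -0.041   0.1378] 109.31 [[-0.944, -0.331, -0.001], [-0.331, 0.944, 0.0], [0.0, 0.0, -1.0]] [ 0.8  0.8 -2.1] [ 0.06 -0.01  0.02] 0.1383963981758323 25.87720513343811
265 162
```

View pics/m6.png

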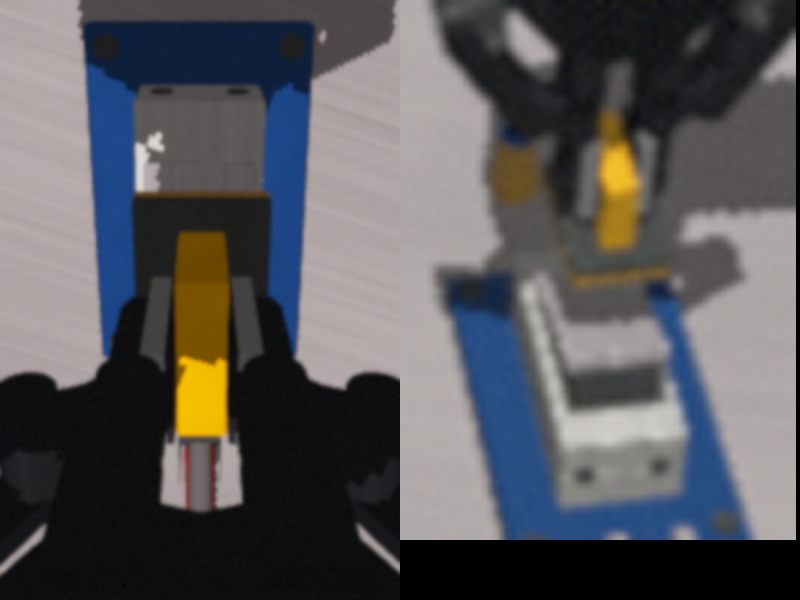

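>>> jog_arm(grip=[-1,-1,-1,-1,-1,-1,-1,-1,-1,-1,-1,-1], linear=[[0,0,0.08],[0,0,0.16],[0,0,0.2],[0,0,0.212],[0,0,0.219],[0,0,0.226],[0,0,0.232],[0,0,0.238],[0,0,0.244],[0,0,0.244],[0,0,0.244],[0,0,0.244]], yaw=[0,0,0,0,0,0,0,0,0,0,0,0], squeeze=20)

```text
time_s: 18.82
tcp_pos: [0.5178, -0.0419, 0.1045]
orientation: [[-0.944, -0.331, -0.001], [-0.331, 0.944, -0.001], [0.001, -0.0, -1.0]]
contact_force: [-9.8, 2.7, 15.5]
finger_gap: 0.136
finger_force: 28.8
```

```bash
python3 st.py
```

```text
18.9667 [ 0.5178 -0.042   0.1045] 109.31 [[-0.944, -0.331, -0.001], [-0.331, 0.944, -0.001], [0.001, -0.0, -1.0]] [-10.4   2.7  17. ] [0.82 2.63 0.03] 0.13154920375441403 28.811083137989044
```

>>> jog_arm(grip=[-1,-1,-1,-1,-1,-1,-1,-1,-1,-1,-1,-1], linear=[[-0.027,0,-0.04],[-0.053,0,-0.04],[-0.053,0,-0.03],[-0.053,0,-0.02],[-0.045,0,-0.016],[-0.036,0,-0.012],[-0.027,0,-0.008],[-0.018,0,-0.004],[-0.009,0,0],[0,0,0.005],[0,0,0.005],[0,0,0.005]], yaw=[0,0,0,0,0,0,0,0,0,0,0,0])

```text
time_s: 19.97
tcp_pos: [0.5235, -0.0409, 0.103]
orientation: [[-0.943, -0.332, 0.011], [-0.332, 0.943, 0.001], [-0.011, -0.003, -1.0]]
contact_force: [2.5, 0.9, 7.3]
finger_gap: 0.133
finger_force: 27.7
```

```bash
python3 st.py
```

```text
20.1167 [ 0.5235 -0.0409  0.103 ] 109.36 [[-0.943, -0.332, 0.011], [-0.332, 0.943, 0.001], [-0.011, -0.003, -1.0]] [2.5 2.1 5.5] [ 0.61 -1.08  0.04] 0.13102965603986774 27.695747315883636
```

>>> jog_arm(grip=[-1,-1,-1,-1], linear=[[0,0,0],[0,0,0],[0,0,0],[0,0,0]], yaw=[0,0,0,0])

```text
time_s: 20.45
tcp_pos: [0.5235, -0.0409, 0.103]
orientation: [[-0.943, -0.332, 0.011], [-0.332, 0.943, 0.001], [-0.011, -0.003, -1.0]]
contact_force: [2.7, 2.2, 6.1]
finger_gap: 0.134
finger_force: 27.7
```

```bash
python3 st.py; python3 - <<'E'
from h import *
s=sense();print(s["joints"].round(2),s["tau"].round(1))
c,f,s0=pickle.load(open("v7.pkl","rb"));f1=cam("scene");c1=cam("wrist")
for n,F in (("scene before",f),("scene now",f1),("wrist before",c),("wrist now",c1)):
    h=cv2.cvtColor(F["img"],cv2.COLOR_BGR2HSV);m=cv2.inRange(h,(18,150,60),(32,255,255))
    u,v=proj(F,np.array((.525,-.04,.12)));k=np.zeros_like(m)
    if "scene" in n:k[int(v)-30:int(v)+40,int(u)-20:int(u)+20]=255
    else:k[200:,200:350]=255
    m&=k
    cc,_=cv2.findContours(m,cv2.RETR_EXTERNAL,cv2.CHAIN_APPROX_NONE);q=max(cc,key=cv2.contourArea);print(n,cv2.contourArea(q),cv2.boundingRect(q),cv2.approxPolyDP(q,1.5,True).reshape(-1,2).tolist())
E
```

```text
20.6 [ 0.5235 -0.0409  0.103 ] 109.36 [[-0.943, -0.332, 0.011], [-0.332, 0.943, 0.001], [-0.011, -0.003, -1.0]] [2.4 1.9 6.2] [ 0.55 -1.06  0.05] 0.13015382176936827 27.696487605571747
[ 13.29  21.84 -25.35   0.11 -42.17 -84.01] [ -1.  -30.4   9.9   2.2  -1.2  -0. ]
scene before 95.5 (297, 181, 8, 23) [[300, 181], [298, 181], [299, 194], [297, 199], [299, 203], [303, 202], [304, 198], [303, 186]]
scene now 93.0 (297, 195, 7, 21) [[297, 195], [297, 214], [302, 215], [302, 200]]
wrist before 2630.5 (262, 236, 28, 103) [[265, 236], [262, 253], [262, 334], [266, 338], [284, 338], [288, 335], [289, 257], [287, 237]]
wrist now 2624.5 (262, 240, 28, 102) [[265, 240], [262, 254], [262, 338], [264, 341], [288, 340], [289, 256], [287, 242], [285, 240]]
```

>>> jog_arm(grip=[-1,-1,-1,-1,-1], linear=[[0,0,-0.05],[0,0,-0.1],[0,0,-0.1],[0,0,-0.1],[0,0,-0.1]], yaw=[0,0,0,0,0])

```text
time_s: 21.12
tcp_pos: [0.5181, -0.042, 0.1153]
orientation: [[-0.944, -0.329, -0.001], [-0.329, 0.944, -0.0], [0.001, 0.0, -1.0]]
contact_force: [0.0, 0.6, -2.5]
finger_gap: 0.131
finger_force: 26.6
```

```bash
python3 st.py; python3 - <<'E'
from h import *
s=sense();print(s["joints"].round(2),s["tau"].round(1))
c1=cam("wrist");f1=cam("scene");pickle.dump((c1,f1,s),open("v8.pkl","wb"))
h=cv2.cvtColor(c1["img"],cv2.COLOR_BGR2HSV);m=cv2.inRange(h,(18,150,60),(32,255,255));m[:200]=0
cc,_=cv2.findContours(m,cv2.RETR_EXTERNAL,cv2.CHAIN_APPROX_NONE);q=max(cc,key=cv2.contourArea);print(cv2.approxPolyDP(q,1.5,True).reshape(-1,2).tolist())
E
```

```text
21.2667 [ 0.5183 -0.0419  0.1153] 109.25 [[-0.944, -0.33, -0.001], [-0.33, 0.944, -0.0], [0.001, 0.0, -1.0]] [-0.8 -0.5 -0.9] [-0.01 -0.04  0.01] 0.13487300576411973 26.56073749065399
[ 1.327e+01  2.071e+01 -2.483e+01 -1.000e-02 -4.454e+01 -8.401e+01] [ -0.  -34.4  14.8   3.4  -0.   -0. ]
[[265, 240], [262, 254], [262, 339], [264, 341], [287, 341], [289, 337], [289, 256], [287, 242], [285, 240]]
```

```bash
cat > tilt.py <<'E'
from h import *
# fit pitch/offset of held shoe in tool frame from wrist image: sole back-bottom edge (brass line) row & rib back face edges
def meas(c):
    h=cv2.cvtColor(c["img"],cv2.COLOR_BGR2HSV).astype(int);out=[]
    b=c["img"].astype(int);res=[]
    for u in list(range(246,260))+list(range(292,306)):
        col=b[195:250,u];sat=col[:,2]-col[:,0];k=np.argmax(sat);res.append((195+k,sat[k]))
    return np.median([r[0] for r in res]),np.median([r[1] for r in res])
def ribedges(c):
    b=c["img"].astype(int);g=b[:,268:284].mean(1);sat=g[:,2]-g[:,0]
    d=np.diff(sat[225:275]);return 225+np.argmax(d)+.5
def pred(c,s,p,P):
    R=s["orientation"];X,Y,Z=-R[:,0],R[:,1],-R[:,2];G=s["tcp_pos"]-.006*Z
    ax=X*np.cos(p)+Z*np.sin(p);az=Z*np.cos(p)-X*np.sin(p)
    return proj(c,G+ax*P[0]+az*(P[2]-.032))[1]
if __name__=="__main__":
    for fn in ("v7.pkl","v8.pkl"):
        c,f,s=pickle.load(open(fn,"rb"));print(fn,meas(c),ribedges(c))
        for p in (0,.1,.2,.25,.3): print(p,round(pred(c,s,p,(-.028,0,0)),1),round(pred(c,s,p,(-.02,0,.008)),1))
E
python3 tilt.py
```

```text
v7.pkl (np.float64(217.0), np.float64(58.5)) 235.5
0 217.1 236.8
0.1 221.3 239.8
0.2 226.0 243.3
0.25 228.5 245.1
0.3 231.1 247.1
v8.pkl (np.float64(222.0), np.float64(50.0)) 239.5
0 216.8 236.5
0.1 221.0 239.5
0.2 225.7 242.9
0.25 228.2 244.8
0.3 230.8 246.7
```

>>> jog_arm(grip=[-1,-1,-1,-1,-1,-1,-1,-1,-1,-1,-1,-1], linear=[[-0.053,0,0.03],[-0.053,0,0.08],[-0.053,0,0.1],[-0.053,0,0.107],[-0.043,0,0.11],[-0.033,0,0.113],[-0.023,0,0.116],[-0.013,0,0.119],[-0.003,0,0.122],[0.007,0,0.125],[0.017,0,0.128],[0.027,0,0.13]], yaw=[0,0,0,0,0,0,0,0,0,0,0,0])

```text
time_s: 22.37
tcp_pos: [0.52, -0.0422, 0.0988]
orientation: [[-0.943, -0.332, 0.012], [-0.332, 0.943, 0.001], [-0.012, -0.003, -1.0]]
contact_force: [3.2, 0.9, 6.8]
finger_gap: 0.136
finger_force: 28.9
```

```bash
python3 st.py;cat > m.py <<'E'
from tilt import *
from scipy.optimize import brentq
c=cam("wrist");s=sense();a=meas(c);b=ribedges(c)
print(a,b,[round(brentq(lambda p:pred(c,s,p,P)-q,-.3,.6),3) for P,q in (((-.028,0,0),a[0]),((-.02,0,.008),b+1.2))])
E
python3 m.py
```

```text
22.5167 [ 0.5195 -0.0423  0.0986] 109.37 [[-0.943, -0.332, 0.011], [-0.332, 0.943, 0.001], [-0.011, -0.003, -1.0]] [2.5 0.8 7.2] [ 0.37 -0.94  0.01] 0.13677946228628401 28.99633437395096
(np.float64(227.0), np.float64(30.0)) 243.5 [0.227, 0.249]
```

>>> jog_arm(grip=[-1,-1,-1,-1,-1,-1], linear=[[-0.004,0,0.003],[-0.008,0,0.006],[-0.012,0,0.009],[-0.016,0,0.01],[-0.016,0,0.01],[-0.016,0,0.01]], yaw=[0,0,0,0,0,0])

```text
time_s: 23.07
tcp_pos: [0.5191, -0.0425, 0.0976]
orientation: [[-0.943, -0.331, 0.005], [-0.331, 0.943, -0.001], [-0.004, -0.002, -1.0]]
contact_force: [-4.6, -1.0, 17.2]
finger_gap: 0.135
finger_force: 30.7
```

```bash
python3 st.py;python3 m.py
```

```text
23.2167 [ 0.5191 -0.0425  0.0976] 109.36 [[-0.943, -0.331, 0.005], [-0.331, 0.943, -0.001], [-0.004, -0.002, -1.0]] [-3.9  0.4 16.9] [-0.02  0.88 -0.05] 0.13514575808386806 30.660257935523987
(np.float64(228.0), np.float64(27.0)) 244.5 [0.245, 0.272]
```

>>> jog_arm(grip=[-1,-1,-1,-1], linear=[[0,0,-0.003],[0,0,-0.006],[0,0,-0.007],[0,0,-0.007]], yaw=[0,0,0,0])

```text
time_s: 23.6
tcp_pos: [0.5191, -0.0425, 0.0977]
orientation: [[-0.944, -0.331, 0.004], [-0.331, 0.944, -0.0], [-0.004, -0.002, -1.0]]
contact_force: [-1.6, -1.5, 10.5]
finger_gap: 0.133
finger_force: 29.6
```

```bash
python3 st.py;python3 m.py; python3 - <<'E'
from h import *
c=cam("wrist","w9");f=cam("scene","s9");t=cam("top","t9");pickle.dump((c,f,t,sense()),open("v9.pkl","wb"))
o=np.zeros((600,800,3),np.uint8)
o[:,:500]=cv2.resize(c["img"][150:270,225:325],None,fx=5,fy=5,interpolation=cv2.INTER_CUBIC)
o[:,500:]=cv2.resize(f["img"][180:260,275:315],(300,600),interpolation=cv2.INTER_CUBIC)
cv2.imwrite("pics/m7.png",o)
E
```

```text
23.75 [ 0.5191 -0.0425  0.0977] 109.34 [[-0.944, -0.331, 0.004], [-0.331, 0.944, -0.0], [-0.004, -0.002, -1.0]] [-1.9 -0.6 10.1] [-0.18  0.26 -0.03] 0.1376766023146735 29.599473774433136
(np.float64(228.0), np.float64(27.0)) 244.5 [0.246, 0.273]
```

View pics/m7.png

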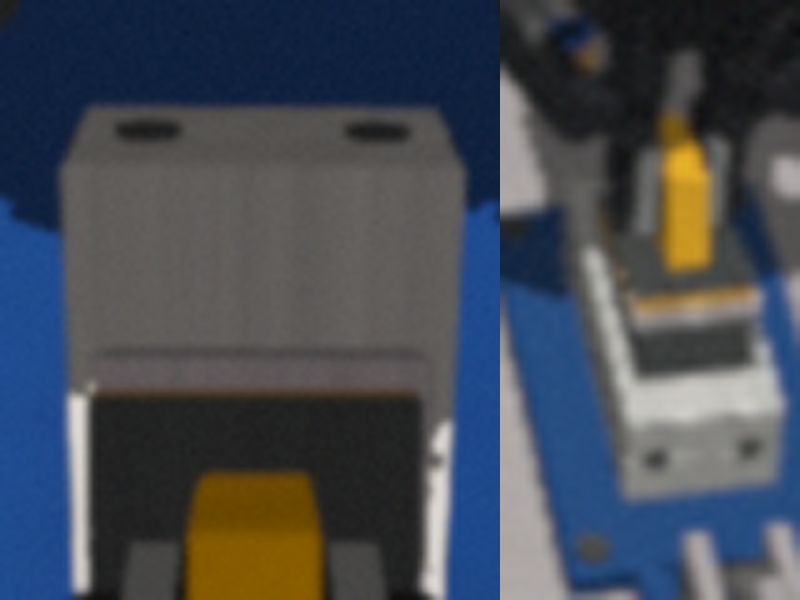

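```bash
python3 - <<'E'
from h import *
c,f,t,s=pickle.load(open("v9.pkl","rb"))
R=s["orientation"];a=np.radians(19.3);X=np.array([np.cos(a),np.sin(a),0]);Y=np.array([-X[1],X[0],0]);Z=np.array([0,0,1.])
row=lambda q:(q+.5)/5-.5+150
# wrist: fit carriage x shift and camera height bias using block -x edges(top 165,bottom 107) and low saddle edge 356, for each theta, then solve sole back edge u on face
for th in (.21,.23,.25,.27):
    def P(p,x,z): return proj(c,np.array([.5262,-.0391,.012])+X*(x+p[0])+Z*(z+p[1]))[1]
    r=least_squares(lambda p:[P(p,-.05,.034)-row(165),P(p,-.05,0)-row(107),P(p,-.03,.042)-row(356)],[0,0])
    g=lambda u:P(r.x,-.03+(.03+u)*np.cos(th),.042+(.03+u)*np.sin(th))-row(392)
    u=least_squares(lambda v:g(v[0]),[-.028],x_scale=.01).x[0]
    print(th,"bias",r.x.round(4),r.fun.round(1),"sole back edge from face centre mm",(u*1e3).round(2),"-> offset",(u*1e3+28).round(2))
# scene: high edge, strip
    F=lambda x,z,y=0:proj(f,np.array([.5262,-.0391,.012])+X*x+Y*y+Z*z)
    e=lambda u:(F(-.03+(.03+u)*np.cos(th),.042+(.03+u)*np.sin(th))[1]-180+.5)*7.5
    print("scene rows high edge",e(.03).round(1),"sole front if centred",e(.028).round(1), "per mm",((e(.03)-e(.02))/10).round(2),"block +x top",((F(.05,.034)[1]-180+.5)*7.5).round(1),"riser foot",((F(-.03+.06*np.cos(th),.034)[1]-180+.5)*7.5).round(1))
E
```

```text
0.21 bias [-0.001  -0.0009] [-0.1  0.1  0. ] sole back edge from face centre mm -25.95 -> offset 2.05
scene rows high edge 315.1 sole front if centred 311.1 per mm 1.98 block +x top 416.6 riser foot 362.0
0.23 bias [-0.001  -0.0009] [-0.1  0.1  0. ] sole back edge from face centre mm -25.96 -> offset 2.04
scene rows high edge 311.7 sole front if centred 307.8 per mm 1.92 block +x top 416.6 riser foot 361.3
0.25 bias [-0.001  -0.0009] [-0.1  0.1  0. ] sole back edge from face centre mm -25.97 -> offset 2.03
scene rows high edge 308.3 sole front if centred 304.5 per mm 1.86 block +x top 416.6 riser foot 360.6
0.27 bias [-0.001  -0.0009] [-0.1  0.1  0. ] sole back edge from face centre mm -25.98 -> offset 2.02
scene rows high edge 304.8 sole front if centred 301.2 per mm 1.8 block +x top 416.6 riser foot 359.8
```

```bash
python3 - <<'E'
from h import *
c,f,t,s=pickle.load(open("v9.pkl","rb"))
b=c["img"].astype(float);p=np.r_[[b[:,250:262].mean(1)],[b[:,292:304].mean(1)]].mean(0)
for r in list(range(168,188))+list(range(214,234)): print(r,p[r].round(0).astype(int),end=" ")
print()
a=np.radians(19.3);X=np.array([np.cos(a),np.sin(a),0])
for x,z in ((-.05,0),(-.05,.034),(-.03,.034),(-.03,.042)): print(x,z,proj(c,np.array([.5262,-.0391,.012])+X*(x-.001)+np.array([0,0,z-.0009]))[1].round(2))
T=[];
for i in range(12): cam("wrist");q=sense();T.append(np.r_[q["contact_force"],q["wrist_torque"],q["tcp_pos"]])
print(np.mean(T,0).round(4),q["time_s"])
E
```

```text
168 [62 32 14] 169 [62 34 16] 170 [65 41 29] 171 [71 60 56] 172 [76 75 76] 173 [73 74 76] 174 [57 59 60] 175 [42 42 42] 176 [38 38 38] 177 [48 48 49] 178 [64 66 68] 179 [76 78 80] 180 [79 81 84] 181 [81 82 85] 182 [84 86 88] 183 [88 90 93] 184 [91 93 96] 185 [92 94 97] 186 [92 94 97] 187 [92 94 97] 214 [92 94 97] 215 [91 94 97] 216 [91 93 96] 217 [91 93 97] 218 [89 92 95] 219 [82 83 86] 220 [74 74 77] 221 [78 77 82] 222 [86 85 90] 223 [90 88 94] 224 [89 88 94] 225 [89 88 94] 226 [86 86 93] 227 [72 79 89] 228 [48 63 75] 229 [33 45 53] 230 [33 36 38] 231 [33 33 33] 232 [34 34 33] 233 [34 34 33] 
-0.05 0 171.13
-0.05 0.034 182.51
-0.03 0.034 216.15
-0.03 0.042 220.84
[-1.88900e+00 -9.32100e-01  1.07431e+01 -1.93500e-01  2.93100e-01
  4.20000e-03  5.19100e-01 -4.25000e-02  9.77000e-02] 24.55
```

>>> jog_arm(grip=[-1,-1,-1,-1,-1,-1], linear=[[0,0.002,0.004],[0.004,0.004,0.008],[0.008,0.004,0.012],[0.012,0.004,0.012],[0.016,0.004,0.012],[0.016,0.004,0.012]], yaw=[0,0,0,0,0,0])

```text
time_s: 25.05
tcp_pos: [0.519, -0.0424, 0.0976]
orientation: [[-0.943, -0.332, 0.01], [-0.332, 0.943, -0.0], [-0.009, -0.004, -1.0]]
contact_force: [-0.3, -1.0, 15.6]
finger_gap: 0.132
finger_force: 30.4
```

```bash
cat > e.py <<'E'
from tilt import *
T=[]
for i in range(5): c=cam("wrist");q=sense();T.append(np.r_[q["contact_force"],q["wrist_torque"],q["tcp_pos"]])
b=c["img"].astype(float);p=np.r_[[b[:,250:262].mean(1)],[b[:,292:304].mean(1)]].mean(0)
print(np.mean(T,0).round(4),q["orientation"][:,2].round(3),q["time_s"])
g=p[:,0]; # blue channel: face->brass falling edge at half level; riser dark minimum
k=np.arange(223,234);print("brass edge",np.interp(-60,-g[k],k),"riser",[int(x) for x in g[217:224]],"rib",ribedges(c))
E
python3 e.py
```

```text
[-0.3956 -0.6938 16.0846 -0.2125  0.0416 -0.0285  0.519  -0.0424  0.0976] [ 0.01 -0.   -1.  ] 25.3
brass edge 227.42780748663102 riser [90, 88, 80, 71, 77, 85, 88] rib 244.5
```

>>> jog_arm(grip=[-1,-1,-1,-1], linear=[[-0.004,0,-0.006],[-0.008,0,-0.012],[-0.008,0,-0.014],[-0.008,0,-0.014]], yaw=[0,0,0,0])

```text
time_s: 25.63
tcp_pos: [0.5186, -0.0421, 0.0976]
orientation: [[-0.944, -0.331, 0.006], [-0.331, 0.944, -0.0], [-0.006, -0.002, -1.0]]
contact_force: [0.8, -0.5, 7.0]
finger_gap: 0.135
finger_force: 29.1
```

```bash
python3 e.py
```

```text
[ 1.6662 -1.7457  7.2869 -0.3727 -0.549  -0.0325  0.5186 -0.0421  0.0976] [ 0.006 -0.    -1.   ] 25.8833
brass edge 227.50447227191412 riser [91, 91, 88, 78, 72, 80, 87] rib 244.5
```

>>> jog_arm(grip=[-1,-1,-1,-1,-1], linear=[[0,0,0.002],[0,0,0.002],[0,0,0.002],[0,0,0.002],[0,0,0.002]], yaw=[0,0,0,0,0])

```text
time_s: 26.3
tcp_pos: [0.5186, -0.0421, 0.0976]
orientation: [[-0.944, -0.331, 0.006], [-0.331, 0.944, -0.0], [-0.006, -0.002, -1.0]]
contact_force: [0.3, -1.4, 8.8]
finger_gap: 0.134
finger_force: 29.5
```

```bash
python3 e.py && python3 -c "
from station import *
print(job_done())"
```

```text
[ 0.5629 -1.5548  9.4192 -0.3316 -0.3713 -0.0511  0.5186 -0.0421  0.0976] [ 0.006 -0.    -1.   ] 26.55
brass edge 227.51012891344382 riser [90, 90, 88, 78, 72, 80, 88] rib 244.5
the job is handed in; nothing more can be done
None
```

I handed the job in at 26.6 s: the carriage is home on both dowels with its high end towards the clamp, and the shoe is held flush on the slope, within about 1 mm of centre by my estimate, pressed at roughly 10 N.

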